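# Scan the label on a clamped sole block

### The arm

A 6-joint arm with a two-finger parallel gripper is mounted at the origin on the work surface. World frame = base frame: x ahead of the robot, y to its left, z up, the work surface at z = 0. Lengths are in m, angles in degrees, forces in N, time in s.
With the tool pointing down it reaches from about 0.25 to 0.725 m from the base axis. Payload 9.7 kg.
Tool frame: the origin (TCP) lies midway between the tips of the shut fingers; the grasp point (between the pads) lies 19 mm behind it; z points along the fingers, y is the line along which they close (so a half turn about z gives the same grasp; the last joint's range is limited). The gripper opens to 85 mm and grips with 20 to 120 N. Pads are 22 mm wide; open, the fingers measure 114 mm over their backs; the gripper's body (76 mm by 85 mm) begins 54 mm behind the grasp point. The pads swing forward as they close: fully open they stand 13 mm farther back than shut.
Start: joints at [-68.354, 4.979, 10.078, 95.1, 0, 90], TCP at [0.203, -0.511, 0.231] pointing down, gripper open.
Joint ranges: [-179.16, 179.16], [-48.56, 103.87], [-65.8, 70.77], [-126.05, 130.52], [-82.76, 87.17], [-180, 180]. Speed limits (degrees/s): [127.2, 127.2, 147.25, 180, 180, 180].

### API

Orientations are given as [roll, pitch, yaw] about the fixed x, y, z axes, in that order (R = Rz(yaw) Ry(pitch) Rx(roll)).
In Python, from workcell import readout, imaging, bot, spotter gives the robot as it stands.
- The arm moves only by the shell command python3 -m jog 'ROWS' [FORCE]. ROWS is JSON, a list of rows, each an object with "rotation": the turn, a rotation vector about the world's x, y, z in degrees, a list of three; "translation": the shift along the world's x, y, z in mm, a list of three; "grip": the finger opening in mm, from 0 to 85.4. In form: [{"rotation": [wx, wy, wz], "translation": [dx, dy, dz], "grip": grip}, ...]. A call has 1 to 20 rows; each row is the pose to reach, as a shift and turn from the pose commanded when the call began; what a row does not reach only later rows make up. A row lasts 1/10 s, in which the tool goes at most 50 mm and 8.59 degrees, less where a joint would pass 70% of its speed; a pose out of reach is approached as far as the arm can. A call with a gripper value outside its range is refused whole. The fingers move at their own pace and stop on an object; FORCE is the grip in N (left out, the last holds). Time passes only in rows, so rows that repeat a pose let the fingers close. It gives the time, the measured TCP pose, the force, the opening and the grip force at its end, in the units of the state.
- readout.get_obs(): the state, without advancing time (a new reading comes with each control period).
- imaging.camera(name): name is "side" or "top"; returns (picture, depth): 480x640x3 uint8, red, green, blue; 480x640 float32, m along the optical axis (not along the pixel's ray), 0 where there is no reading.
- imaging.camera_info(name): a dict with "vertical_fov" (degrees; the focal length in pixels is half the picture's height over the tangent of half this angle, whatever the lens; pixels are square), "cx", "cy" (the principal point, pixels), "extrinsics" (4x4, takes a point from camera to world coordinates). Camera axes: x right, y down, z forward; pixel columns grow to the right and rows downward; lengths in m; the calibration is good to about 2 mm. A picture is of the moment at which its call begins. camera_info takes no time and is no camera call.
- bot.job_done(): hands the job in; it is judged then, once.
Trained networks look in the newest picture that a camera, given by its name, has taken for a name from the list of things; names that differ only in an ending like _2 or _b are one class to them, and where a whole thing is asked for, a point or a joint stands for the part that bears it (a point fixed in the world has none). Each returns a list of dicts, best first, with "confidence" (0 to 1); they miss things now and then, are a little off and sometimes report something else, mostly with a low value. They report only what shows in the picture. A call takes as long as a camera call. They do not tell look-alikes from the thing itself.
- spotter.spot_in(camera, target): "box" ([centre column, centre row, width, height] in pixels, round what is visible of it).
- spotter.mark_of(camera, target): "uv" ([column, row] in pixels: a listed point, or the origin of a listed thing).
The state is a dict: "time": time; "q": joint angles; "qd": joint speeds; "joint_efforts": joint torques, N m; "ee_pos": TCP position; "tcp_rot": TCP orientation; "wrist_force": force on the tool from outside, world axes, zero at the start; "torque": the same for the moment, N m; "opening": finger opening in m; "grasp_force": force on a finger pad.
Only numpy, scipy, OpenCV 4.12 (cv2) and the standard library are available. Lean on these libraries where they do the work, as an engineer would, in place of code of your own. Each camera call takes 0.05 s, during which the arm holds its last target. There are 200 camera calls.

### The job

Take the contact scanner out of its cradle, point it squarely at the round paper label on the wooden block in the tilted clamp, and press its spring nose gently onto the label, part-way in and not to its stop, holding it still for two seconds so that it reads. Then lay the scanner back in its cradle just as it lay, nose the same way and same side up; do not shift the clamp or knock the bottle, the tape roll or the hammer about.

Things in the scene. Friction and masses are not known exactly. Their poses are not given: they have to be found in the camera images.
- wand: Contact scanner, 0.17 to 0.36 kg: grey handle 150 x 30 x 30 mm, black display (40 x 22 mm, 7 mm proud) on top near the rear. Origin: on the long axis at mid-handle, near the centre of mass. x runs along the handle to the nose, z to the display side. In front: black collar 18 mm long, 27 mm round, then a sprung steel nose, 16 mm round, its flat end 125 mm ahead of the origin when free.
- wand_tip (a point): Centre of the flat end of the scanner's steel nose; it moves with the nose. Axes as wand.
- nose (a joint): How far the sprung nose is pushed back into the scanner, in m: 0 free, 0.012 at its stop. About 1.2 N starts it, then 0.6 N per mm (3 mm: 3 N, 6 mm: 4.8 N, 10 mm: 7.2 N, at the stop 8.4 N and then rigid). Best reading about 0.006.
- cradle: Black cradle fixed on the bench, foot 170 x 60 mm, origin under its middle, x lengthways. Two U saddles, 16 mm thick, at x = -55 and +55 mm: floor 41 mm above the bench, slot 37 mm wide, cheeks 6 mm thick with tops 67 mm above the bench. The scanner lies in both, its origin 56 mm above the cradle's, nose to +x. Between the saddles the handle is free for fingers.
- stand: Grey clamp stand fixed on the bench: foot 150 x 170 x 16 mm, origin under its middle, two uprights 149 mm tall at y = -72 and +72 mm. Between them, 125 mm up, a head (122 mm wide) on a stiff hinge along y holds a wooden block, which faces the stand's +x and 20 to 40 degrees upwards. The head keeps its tilt under a 20 N push.
- label (a point): Point on the clamp head's front face, straight behind the centre of the label; z points square out of the label, y along the hinge. The block (134 x 84 mm, rounded ends) stands out here, with the round white label (24 mm) mid-face. Its face lies 20 to 50 mm out along z, different each time and not reported: find it by touch or sight. Steel jaws at y = -53 and +53 mm reach 16 mm out.
- bottle: White glue bottle with a grey cap, 64 mm across, 150 mm tall, standing loose; origin under its middle. Leave alone.
- tape: Cardboard-brown roll, 100 mm across, 45 mm high, lying loose; origin under its middle. Leave alone.
- hammer: Hammer lying loose, handle towards its -x; origin under it. Leave alone.
Not all that is in view belongs to the job. What is meant by the wand is not orange or yellow, and is the larger of those in its own colour.

How it is judged (in metres and radians):
On the way:
1. the scanner's nose is pressed on the label 3 to 10.5 mm in, square to it within 12 degrees, nose centre within 11 mm of the label's centre both ways, held still for 1.2 s (value of joint nose between 0.003 and 0.0105 m and contact force between wand and stand above 1.5 N and x of wand_tip in the frame of label between -0.011 and 0.011 m and y of wand_tip in the frame of label between -0.011 and 0.011 m and angle between the x axis of wand and the z axis of label, either way round below 0.21 rad and linear speed of wand below 0.02 m/s and angular speed of wand below 0.2 rad/s), for 1.2 s.
At the end, for the whole second after the job is handed in: The scanner lies at rest in both saddles of its cradle, display up, nose to the cradle's +x, within 15 mm of its place lengthways, 7 mm across and 4 mm in height; the clamp head is within 8 mm of where it was; bottle, tape roll and hammer within 30 mm of where they were (x of wand in the frame of cradle between -0.015 and 0.015 m and y of wand in the frame of cradle between -0.007 and 0.007 m and z of wand in the frame of cradle between 0.052 and 0.06 m and x of wand_tip in the frame of cradle above 0.1 m and angle between the x axis of wand and the x axis of cradle, either way round below 0.1 rad and angle between wand's own z axis and vertical below 0.12 rad and linear speed of wand below 0.01 m/s and distance of label from where it was at the start of the episode below 0.008 m and distance of each of bottle, tape, hammer from where it was at the start of the episode below 0.03 m); the robot touches nothing.
It fails at once if the scanner is pushed against the clamp or its block with more than 18 N (contact force between wand and stand above 18 N).
It fails at once if the clamp's head is pushed out of its place by more than 8 mm (distance of label from where it was at the start of the episode above 0.008 m).
It fails at once if the bottle is shifted by more than 30 mm (distance of bottle from where it was at the start of the episode above 0.03 m).
It fails at once if the tape is shifted by more than 30 mm (distance of tape from where it was at the start of the episode above 0.03 m).
It fails at once if the hammer is shifted by more than 30 mm (distance of hammer from where it was at the start of the episode above 0.03 m).
It also fails if it takes over 54 s, if anything falls off the work surface, if the arm or the gripper's body presses on something with over 40 N, if the wrist force passes 120 N, or if a joint passes its speed limit or range.

## Working session

There is one attempt and no reset: what is moved stays moved. The work goes in short steps, Python scripts to look and compute and a shell command to move; the robot and the scene stay as the last step left them, time stands still between calls to the robot, and variables do not carry over. Pictures are saved under pics/ and viewed, at most 10 in all, crops included, and the job is handed in when it is done.

```bash
mkdir -p pics; ls; cat > h.py <<'E'
import numpy as np, cv2, json
from workcell import readout, imaging, bot, spotter
from scipy.spatial.transform import Rotation as R
def cam(n):
    p,d=imaging.camera(n); i=imaging.camera_info(n); return p,d,i
def f(i): return 240/np.tan(np.radians(i["vertical_fov"])/2)
def pt(i,u,v,z):
    F=f(i); return (np.array(i["extrinsics"])@[(u-i["cx"])/F*z,(v-i["cy"])/F*z,z,1])[:3]
def cloud(d,i):
    v,u=np.mgrid[0:480,0:640]; F=f(i)
    P=np.stack([(u-i["cx"])/F*d,(v-i["cy"])/F*d,d,np.ones_like(d)],-1)@np.array(i["extrinsics"]).T
    P=P[...,:3]; P[d==0]=np.nan; return P
def save(n,p): cv2.imwrite("pics/"+n+".png",cv2.cvtColor(p,cv2.COLOR_RGB2BGR))
E
python3 - <<'E'
from h import *
np.set_printoptions(precision=4,suppress=True)
o=readout.get_obs(); print(o)
for n in ["side","top"]:
    p,d,i=cam(n); save(n+"0",p); np.savez(n+"0",p=p,d=d); print(n,i,(d>0).mean())
    for t in ["wand","wand_tip","cradle","stand","label","bottle","tape","hammer"]:
        for fn in (spotter.spot_in,spotter.mark_of):
            for r in fn(n,t)[:3]: print(t,{k:np.round(v,2) for k,v in r.items()})
E
```

```text
pics
{'time': 0.0, 'q': array([-68.354 ,   5.0115,  10.0336,  95.0997,   0.0007,  90.0005]), 'qd': array([ 0.0512,  0.0249, -0.053 , -0.0584, -0.0083,  0.106 ]), 'joint_efforts': array([ -0.001 , -52.0394,  46.4805,   0.0163,  -0.0001,  -0.    ]), 'ee_pos': array([ 0.2028, -0.511 ,  0.2306]), 'tcp_rot': array([-179.9223,   -0.0007,   21.6456]), 'wrist_force': array([-0.0357, -0.3716, -0.0236]), 'torque': array([ 0.0549,  0.0135, -0.053 ]), 'grasp_force': 0.0, 'opening': 0.08513713276485557}
side {'vertical_fov': 43.77920432851218, 'cx': 320.0514949382483, 'cy': 240.73196924661733, 'extrinsics': array([[-0.9928, -0.073 ,  0.0952,  0.4682],
       [-0.1193,  0.6881, -0.7157,  0.9077],
       [-0.0132, -0.7219, -0.6919,  0.9888],
       [ 0.    ,  0.    ,  0.    ,  1.    ]])} 0.996064453125
wand {'box': array([408.7, 225.9,  24.2,  44.3]), 'confidence': np.float64(0.9)}
wand {'box': array([271.1, 193.4,  28.2,  54. ]), 'confidence': np.float64(0.83)}
wand {'box': array([341.9, 199.9,  28.5,  57.4]), 'confidence': np.float64(0.65)}
wand {'uv': array([412.2, 221.4]), 'confidence': np.floa
[... 2928 characters left out ...]
idence': np.float64(0.83)}
bottle {'box': array([152.6, 250.1,  31.3,  23. ]), 'confidence': np.float64(0.97)}
bottle {'box': array([227.1, 283.1,  64.1,  65.2]), 'confidence': np.float64(0.55)}
bottle {'uv': array([156.2, 253.9]), 'confidence': np.float64(0.77)}
tape {'box': array([471.5, 279.5,  43.3,  40.3]), 'confidence': np.float64(0.85)}
tape {'uv': array([470.1, 281.7]), 'confidence': np.float64(0.56)}
tape {'uv': array([401.8, 239.6]), 'confidence': np.float64(0.5)}
hammer {'box': array([319.8, 195.2,  95.1,  35.9]), 'confidence': np.float64(0.95)}
hammer {'uv': array([318.1, 196.4]), 'confidence': np.float64(0.82)}
hammer {'uv': array([402.3, 239.4]), 'confidence': np.float64(0.16)}
```

```bash
python3 - <<'E'
from h import *
for n,(a,b,c,d) in {"top0":(130,130,510,340),"side0":(230,130,460,480)}.items():
    p=np.load(n+".npz")["p"][b:d,a:c]; s=min(800/p.shape[1],600/p.shape[0])
    save(n+"c",cv2.resize(p,None,fx=s,fy=s,interpolation=cv2.INTER_CUBIC)); print(n,s)
E
```

```text
top0 2.1052631578947367
side0 1.7142857142857142
```

View pics/top0c.png

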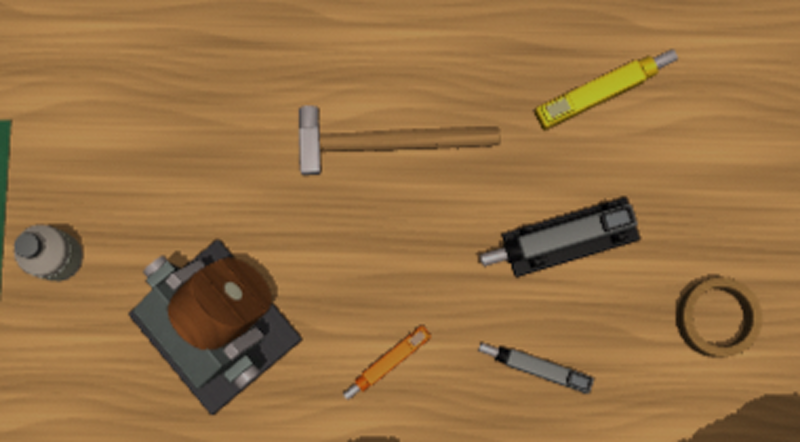

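View pics/side0c.png

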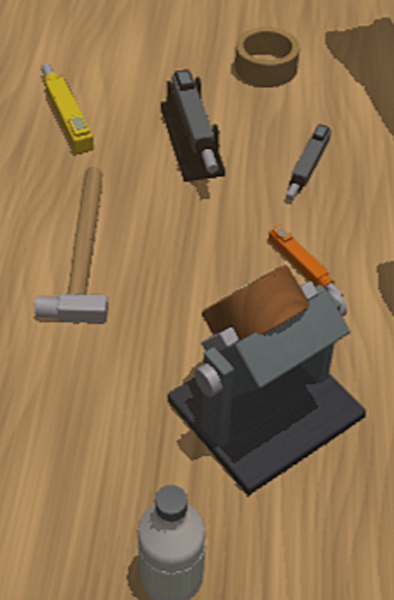

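The top view shows the wand lying in its cradle at about px (401,241), nose towards the left. The label is at about px (241,268) on the block, facing up and to the right. The yellow, orange and small grey scanners are decoys. Next I'll measure with the depth images.

```bash
cat > m.py <<'E'
from h import *
np.set_printoptions(precision=4,suppress=True)
def line(P):
    c=np.median(P,0); _,_,V=np.linalg.svd(P-P.mean(0),full_matrices=False); return P.mean(0),V
it,is_=[imaging.camera_info(n) for n in("top","side")]
T=np.load("top0.npz");S=np.load("side0.npz")
Pt=cloud(T["d"],it);Ps=cloud(S["d"],is_)
print("bench z",np.nanmedian(Pt[100:130,200:400,2]),np.nanmedian(Ps[260:330,290:320,2]))
for nm,P,p,box in(("top",Pt,T["p"],(350,215,450,270)),("side",Ps,S["p"],(320,160,375,245))):
    a,b,c,d=box; Q=P[b:d,a:c].reshape(-1,3); col=p[b:d,a:c].reshape(-1,3).astype(float)
    z=Q[:,2]; print(nm,"z hist",np.histogram(z[z>0.02],bins=np.arange(.02,.1,.005)))
    m=(z>0.066)&(z<0.0745); h=Q[m]; c0,V=line(h); 
    print(" handle top",m.sum(),c0,V[0],"z med",np.median(h[:,2]), "extent",np.ptp((h-c0)@V[0]),np.ptp((h-c0)@V[1]))
    r=cv2.minAreaRect((h[:,:2]*1000).astype(np.float32)); print(" rect",r)
    m=z>0.0755; print(" display",m.sum(),Q[m].mean(0),Q[m].max(0))
# block face from top
a,b,c,d=205,245,265,300
Q=Pt[b:d,a:c].reshape(-1,3);col=T["p"][b:d,a:c].reshape(-1,3).astype(int)
white=(col.min(1)>140)&(np.ptp(col,axis=1)<60)
v,u=np.mgrid[b:d,a:c]; vu=np.c_[v.ravel(),u.ravel()]
w=white&(np.hypot(vu[:,0]-268,vu[:,1]-241)<9); print("label px",vu[w].mean(0)[::-1],w.sum(),Q[w].mean(0))
L=Q[w].mean(0)
m=(np.linalg.norm(Q-L,axis=1)<.04)&(col[:,0]>col[:,2]+25)|w
X=Q[m]
for k in range(8):
    c0,V=line(X); n=V[2]*np.sign(V[2][2]); e=(Q-c0)@n; m2=(np.abs(e)<.003)&(np.linalg.norm(Q-L,axis=1)<.06)&((col[:,0]>col[:,2]+25)|w); X=Q[m2]
print("plane",c0,n,m2.sum(),"tilt",np.degrees(np.arcsin(n[2])),"az",np.degrees(np.arctan2(n[1],n[0])),"rms",((X-c0)@n).std(),"L off",(L-c0)@n, "centroid-extent", np.ptp((X-c0)@V[0]),np.ptp((X-c0)@V[1]))
E
python3 m.py
```

```text
bench z 1.8345317568946307e-05 0.00016594446347134584
top z hist (array([ 28,   3,  10,  12,  14,  16,  13,  38,  97, 212, 314, 143,  61,
         6,   0]), array([0.02 , 0.025, 0.03 , 0.035, 0.04 , 0.045, 0.05 , 0.055, 0.06 ,
       0.065, 0.07 , 0.075, 0.08 , 0.085, 0.09 , 0.095]))
 handle top 457 [ 0.5584 -0.2113  0.0707] [-0.3119  0.9501 -0.0074] z med 0.0707531148045979 extent 0.1968925180130623 0.047088929065925274
 rect ((556.2991333007812, -204.68063354492188), (46.56334686279297, 196.85365295410156), 18.476821899414062)
 display 189 [ 0.5697 -0.2459  0.0792] [ 0.5937 -0.1426  0.0886]
side z hist (array([ 34,  42,  34,  32,  50,  50,  55,  71, 123, 236, 264,  79,  28,
         0,   0]), array([0.02 , 0.025, 0.03 , 0.035, 0.04 , 0.045, 0.05 , 0.055, 0.06 ,
       0.065, 0.07 , 0.075, 0.08 , 0.085, 0.09 , 0.095]))
 handle top 460 [ 0.5563 -0.2031  0.0703] [-0.3263  0.9452 -0.0085] z med 0.07028770023131431 extent 0.20000304686461162 0.04999200591483506
 rect ((554.3367309570312, -201.48956298828125), (48.37437438964844, 199.7698516845703), 17.489500045776367)
 display 102 [ 0.5746 -0.262   0.0786] [ 0.5916 -0.1497  0.0826]
label px [nan nan] 0 [nan nan nan]m.py:21: RuntimeWarning: Mean of empty slice.
  w=white&(np.hypot(vu[:,0]-268,vu[:,1]-241)<9); print("label px",vu[w].mean(0)[::-1],w.sum(),Q[w].mean(0))
  ret = um.true_divide(
m.py:22: RuntimeWarning: Mean of empty slice.
  L=Q[w].mean(0)
  return _methods._mean(a, axis=axis, dtype=dtype,
m.py:4: RuntimeWarning: Mean of empty slice.
  c=np.median(P,0); _,_,V=np.linalg.svd(P-P.mean(0),full_matrices=False); return P.mean(0),V
Traceback (most recent call last):
  File "m.py", line 26, in <module>
    c0,V=line(X); n=V[2]*np.sign(V[2][2]); e=(Q-c0)@n; m2=(np.abs(e)<.003)&(np.linalg.norm(Q-L,axis=1)<.06)&((col[:,0]>col[:,2]+25)|w); X=Q[m2]
                    ~^^^
IndexError: index 2 is out of bounds for axis 0 with size 0
```

```bash
sed -i '/^# block face/,$d' m.py; python3 - <<'E'
exec(open('m.py').read().split('print("bench')[0])
p=T["p"]; hsv=cv2.cvtColor(p,cv2.COLOR_RGB2HSV)
print(p[262:276,235:248].sum(-1)//3)
print("handle",p[238:246,395:398].reshape(-1,3).tolist()[:4])
# handle: grey of medium brightness
def bp(i,u,v,z):  # ray to height z
    F=f(i);E=np.array(i["extrinsics"]);d=np.einsum('ij,...j',E[:3,:3],np.stack([(u-i["cx"])/F,(v-i["cy"])/F,np.ones_like(u)],-1))
    o=E[:3,3]; return o+d*((z-o[2])/d[...,2])[...,None]
for nm,i,D,box in(("top",it,T,(350,210,450,270)),("side",is_,S,(315,150,380,250))):
    a,b,c,d=box; q=D["p"][b:d,a:c].astype(int)
    g=(np.ptp(q,axis=2)<25)
    br=q.mean(2)
    for lo,hi,l in((80,150,"handle"),(150,256,"nose")):
        m=(g&(br>lo)&(br<hi)).astype(np.uint8); n,lab,st,ce=cv2.connectedComponentsWithStats(m)
        k=1+np.argmax(st[1:,4]); v,u=np.nonzero(lab==k)
        W=bp(i,(u+a).astype(float),(v+b).astype(float),.071 if l=="handle" else .06)
        c0,V=line(W); ax=V[0]*np.sign(V[0][1]); s=(W-c0)@ax
        print(nm,l,len(u),(u+a).mean(),(v+b).mean(),c0,ax,np.degrees(np.arctan2(ax[1],ax[0])),s.min(),s.max(),np.ptp((W-c0)@V[1]),"fwd end",c0+ax*s.max(),"rear",c0+ax*s.min())
# block
Q=Pt[240:305,200:270];H=hsv[240:305,200:270]
E
```

```text
[[ 41  43  44  48  49  49  49  48  44  39  39  39  38]
 [ 41  42  43  47  56  49  48  48  45  37  40  40  38]
 [ 42  48  77 103 105  97  67  47  48  48  36  42  40]
 [ 42  61 107 119 121 118 105  78  38  50  50  39  40]
 [ 43  67 119 121 122 121 119 108  78  43  48  43  43]
 [ 42  63 113 120 122 122 121 118 107  64  41  43  42]
 [ 39  58 106 118 122 123 121 119 115  95  42  42  45]
 [ 39  46  71 104 121 120 121 118 116 106  53  43  43]
 [ 46  39  44  71 108 127 120 118 117 105  48  43  42]
 [ 48  43  42  46  69  98 116 121 111  83  44  44  41]
 [ 46  50  40  39  42  56  71  75  68  53  43  43  43]
 [ 45  47  46  39  38  40  43  42  43  42  43  43  43]
 [ 45  43  46  46  37  37  41  44  43  42  42  43  42]
 [ 48  46  41  44  43  39  39  42  43  44  41  42  43]]
handle [[100, 98, 93], [102, 101, 95], [104, 101, 97], [105, 102, 98]]
top handle 376 396.3909574468085 241.8005319148936 [ 0.5561 -0.207   0.071 ] [-0.309   0.9511  0.    ] 108.00056889415205 -0.05154929981091731 0.051121439029129426 0.025185678885111723 fwd end [ 0.5403 -0.1583  0.071 ] rear [ 0.572 -0.256  0.071]
top nose 22 364.0 251.5909090909091 [ 0.5293 -0.1232  0.06  ] [-0.2606  0.9655  0.    ] 105.10464393928476 -0.013837240357273892 0.01371165140288195 0.0045603204960633584 fwd end [ 0.5258 -0.11    0.06  ] rear [ 0.533  -0.1366  0.06  ]
side handle 315 343.8222222222222 195.97460317460317 [ 0.5563 -0.2029  0.071 ] [-0.3073  0.9516  0.    ] 107.8982235692066 -0.056180491526618706 0.05182249534217447 0.027156428126822514 fwd end [ 0.5404 -0.1536  0.071 ] rear [ 0.5736 -0.2563  0.071 ]
side nose 20 352.1 220.8 [ 0.5299 -0.1276  0.06  ] [-0.3225  0.9466 -0.    ] 108.81594798900845 -0.013971558952160517 0.0150908104192126 0.005107501095048048 fwd end [ 0.525  -0.1133  0.06  ] rear [ 0.5344 -0.1408  0.06  ]
```

```bash
python3 - <<'E'
exec(open('m.py').read().split('print("bench')[0])
D=[imaging.camera("top") for _ in range(6)]
Ps_=np.stack([cloud(d,it) for _,d in D]); print("noise z",np.nanstd(Ps_[...,2],0)[250:290,215:255].mean())
P=np.nanmedian(Ps_,0); p=D[0][0].astype(int)
a,b,c,d=200,240,275,305
q=p[b:d,a:c];v,u=np.mgrid[b:d,a:c]
lab=(q.mean(2)>85)&(np.hypot(v-268,u-241)<9)
L=np.nanmedian(P[b:d,a:c][lab],0);uv=np.array([u[lab].mean(),v[lab].mean()]);print("label",uv,lab.sum(),L)
brown=(q[...,0]>q[...,2]*1.35)|lab
Q=P[b:d,a:c];near=np.linalg.norm(Q-L,axis=2)
m=brown&(near<.03)
for k in range(10):
    X=Q[m];c0,V=line(X);n=V[2]*np.sign(V[2][2]);m=brown&(near<.045)&(abs((Q-c0)@n)<.006)
e=(X-c0)@n
F=f(it);E=np.array(it["extrinsics"]);r=E[:3,:3]@[(uv[0]-it["cx"])/F,(uv[1]-it["cy"])/F,1]
C=E[:3,3]+r*((c0-E[:3,3])@n/(r@n))
print("plane",m.sum(),c0,n,"tilt",np.degrees(np.arcsin(n[2])),"az",np.degrees(np.arctan2(n[1],n[0])),"rms",e.std(),"center",C)
# stand foot
z=P[...,2];a,b,c,d=180,230,290,335
Q=P[b:d,a:c].reshape(-1,3);ft=Q[(Q[:,2]>.010)&(Q[:,2]<.025)]
print("foot",cv2.minAreaRect((ft[:,:2]*1000).astype(np.float32)),len(ft))
hd=Q[Q[:,2]>.13]; print("max z",Q[:,2].max())
for n_ in("bottle","tape"): pass
g=imaging.camera("side");Ps=cloud(g[1],is_)
Q=Ps[280:440,310:460].reshape(-1,3);ft=Q[(Q[:,2]>.010)&(Q[:,2]<.022)]
print("foot side",cv2.minAreaRect((ft[:,:2]*1000).astype(np.float32)),len(ft))
E
```

```text
noise z 0.002911387877257863
label [240.3261 267.6739] 46 [0.4718 0.1872 0.1641]
plane 612 [0.4704 0.1886 0.1649] [ 0.5525 -0.624   0.5525] tilt 33.54202292861095 az -48.47991044580947 rms 0.001095564321329868 center [0.4724 0.1875 0.1615]
foot ((437.14874267578125, 227.51693725585938), (170.4166259765625, 150.28932189941406), 41.75289535522461) 900
max z 0.2177780089723591
foot side ((405.4818115234375, 180.1986846923828), (320.8395690917969, 190.09791564941406), 58.47844696044922) 4110
```

The wand origin is at about (0.5635, -0.2285, 0.056), with its nose at 108° yaw. The label centre is at about (0.472, 0.187, 0.1625), with its normal at azimuth -48.4° and 33.5° upwards. Next I'll move above the wand.

```bash
python3 -m jog '[{"rotation":[0,0,86.4],"translation":[361,282,-60],"grip":85},{"rotation":[0,0,86.4],"translation":[361,282,-60],"grip":85},{"rotation":[0,0,86.4],"translation":[361,282,-60],"grip":85},{"rotation":[0,0,86.4],"translation":[361,282,-60],"grip":85},{"rotation":[0,0,86.4],"translation":[361,282,-60],"grip":85},{"rotation":[0,0,86.4],"translation":[361,282,-60],"grip":85},{"rotation":[0,0,86.4],"translation":[361,282,-60],"grip":85},{"rotation":[0,0,86.4],"translation":[361,282,-60],"grip":85},{"rotation":[0,0,86.4],"translation":[361,282,-60],"grip":85},{"rotation":[0,0,86.4],"translation":[361,282,-60],"grip":85},{"rotation":[0,0,86.4],"translation":[361,282,-60],"grip":85},{"rotation":[0,0,86.4],"translation":[361,282,-60],"grip":85},{"rotation":[0,0,86.4],"translation":[361,282,-60],"grip":85},{"rotation":[0,0,86.4],"translation":[361,282,-60],"grip":85}]' 60; python3 -c "
from h import *
print(readout.get_obs()['q'],readout.get_obs()['tcp_rot'])"
```

```text
time: 3.45
ee_pos: [0.5632, -0.2302, 0.1719]
tcp_rot: [180.0, 0.0, 107.8]
wrist_force: [-0.1, 0.4, 0.4]
opening: 0.0849
grasp_force: 0.0
[-2.22307896e+01  1.22282973e+01  1.16199554e+01  8.93487689e+01
 -6.53900564e-03  4.99268393e+01] [1.79971390e+02 3.26143928e-02 1.07842361e+02]
```

```bash
python3 -m jog '[{"rotation":[0,0,0],"translation":[0,1,-50],"grip":85},{"rotation":[0,0,0],"translation":[0,1,-90],"grip":85},{"rotation":[0,0,0],"translation":[0,1,-115],"grip":85},{"rotation":[0,0,0],"translation":[0,1,-132],"grip":85},{"rotation":[0,0,0],"translation":[0,1,-132],"grip":85},{"rotation":[0,0,0],"translation":[0,1,-132],"grip":85},{"rotation":[0,0,0],"translation":[0,1,-132],"grip":85}]'
```

```text
time: 4.15
ee_pos: [0.5645, -0.2289, 0.0411]
tcp_rot: [179.9, 0.1, 108.0]
wrist_force: [1.1, -0.3, -0.1]
opening: 0.0847
grasp_force: 0.0
```

```bash
python3 -m jog '[{"rotation":[0,0,0],"translation":[0,0,0],"grip":60},{"rotation":[0,0,0],"translation":[0,0,0],"grip":40},{"rotation":[0,0,0],"translation":[0,0,0],"grip":20},{"rotation":[0,0,0],"translation":[0,0,0],"grip":20},{"rotation":[0,0,0],"translation":[0,0,0],"grip":20},{"rotation":[0,0,0],"translation":[0,0,0],"grip":20},{"rotation":[0,0,0],"translation":[0,0,0],"grip":20},{"rotation":[0,0,0],"translation":[0,0,0],"grip":20}]' 60; python3 - <<'E'
from h import *
for n,(a,b,c,d) in {"top":(340,200,460,290),"side":(290,130,400,250)}.items():
    p,_,_=cam(n); p=p[b:d,a:c]; s=400/p.shape[1]; save(n+"1",cv2.resize(p,(400,300))) 
a=cv2.imread("pics/top1.png");b=cv2.imread("pics/side1.png");cv2.imwrite("pics/both1.png",np.hstack([a,b]))
E
```

```text
time: 4.95
ee_pos: [0.5641, -0.2282, 0.0397]
tcp_rot: [180.0, 0.0, 108.1]
wrist_force: [0.4, 0.9, 5.5]
opening: 0.0288
grasp_force: 60.1
```

View pics/both1.png

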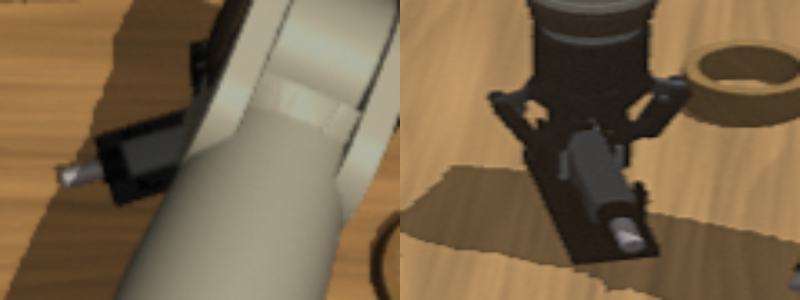

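The picture shows the fingers closed on the handle (opening 28.8 mm), with the nose still in its cradle pose at around (80,175) in the top half and (628,235) in the side half. Next I'll lift it and work out the press pose.

```bash
python3 -m jog '[{"rotation":[0,0,0],"translation":[0,0,10],"grip":20},{"rotation":[0,0,0],"translation":[0,0,40],"grip":20},{"rotation":[0,0,0],"translation":[0,0,80],"grip":20},{"rotation":[0,0,0],"translation":[0,0,120],"grip":20},{"rotation":[0,0,0],"translation":[0,0,120],"grip":20},{"rotation":[0,0,0],"translation":[0,0,120],"grip":20}]'
cat > t.py <<'E'
from h import *
np.set_printoptions(precision=4,suppress=True)
n=R.from_euler('ZY',[-48.35,-33.6],degrees=True).apply([1,0,0]); C=np.array([.472,.187,.1625])
wx=-n; wy=np.cross([0,0,1],wx);wy/=np.linalg.norm(wy);wz=np.cross(wx,wy)
Rt=np.c_[wx,-wy,-wz]   # tool x=wand x, tool z=-wand z
def target(gap):  # TCP with tip 'gap' off the surface
    return C+n*(.125+gap)-wz*.0163
E
python3 - <<'E'
from t import *
print(n,wz)
G=R.from_euler('xyz',[180,0,108.05],degrees=True)
dr=R.from_matrix(Rt)*G.inv(); print("rotvec",np.degrees(dr.as_rotvec()))
for g in(.04,.01,0,-.006): print(g,target(g))
print(target(.04)-np.array([.564,-.228,.159]))
print(R.from_matrix(Rt).as_euler('xyz',degrees=True))
E
```

```text
time: 5.65
ee_pos: [0.5641, -0.2283, 0.1598]
tcp_rot: [180.0, 0.0, 108.0]
wrist_force: [0.3, -0.2, -3.5]
opening: 0.029
grasp_force: 59.9
[ 0.5535 -0.6224  0.5534] [-0.3678  0.4135  0.8329]
rotvec [-29.3445 -16.8398  22.916 ]
0.04 [0.5693 0.0776 0.2402]
0.01 [0.5527 0.0962 0.2236]
0 [0.5472 0.1025 0.2181]
-0.006 [0.5439 0.1062 0.2148]
[0.0053 0.3056 0.0812]
[180.    33.6  131.65]
```

```bash
python3 -m jog '[{"rotation":[0,0,0],"translation":[0,45,25],"grip":20},{"rotation":[-6,-3.4,4.6],"translation":[1,90,50],"grip":20},{"rotation":[-12,-6.8,9.2],"translation":[2,135,81],"grip":20},{"rotation":[-18,-10.2,13.8],"translation":[3,180,81],"grip":20},{"rotation":[-24,-13.6,18.4],"translation":[4,225,81],"grip":20},{"rotation":[-29.3,-16.8,22.9],"translation":[5,265,81],"grip":20},{"rotation":[-29.3,-16.8,22.9],"translation":[5,290,81],"grip":20},{"rotation":[-29.3,-16.8,22.9],"translation":[5,305.5,81],"grip":20},{"rotation":[-29.3,-16.8,22.9],"translation":[5,305.5,81],"grip":20},{"rotation":[-29.3,-16.8,22.9],"translation":[5,305.5,81],"grip":20},{"rotation":[-29.3,-16.8,22.9],"translation":[5,305.5,81],"grip":20},{"rotation":[-29.3,-16.8,22.9],"translation":[5,305.5,81],"grip":20}]'
python3 - <<'E'
from t import *
o=readout.get_obs();print(o['q'],o['ee_pos'],o['tcp_rot'],o['wrist_force'],o['torque'])
for n_,(a,b,c,d) in {"top":(180,200,340,320),"side":(300,190,460,310)}.items():
    p,_,_=cam(n_); p=p[b:d,a:c]; save(n_+"2",cv2.resize(p,(400,300),interpolation=cv2.INTER_CUBIC))
a=cv2.imread("pics/top2.png");b=cv2.imread("pics/side2.png");cv2.imwrite("pics/both2.png",np.hstack([a,b]))
E
```

```text
time: 6.85
ee_pos: [0.5688, 0.0762, 0.24]
tcp_rot: [-180.0, 33.5, 131.6]
wrist_force: [-0.0, 0.7, -2.5]
opening: 0.0292
grasp_force: 60.3
[ 22.6814  -6.1704  -5.6311  78.4751 -31.5271  67.7118] [0.5688 0.0762 0.24  ] [-179.9625   33.533   131.5637] [-0.0431  0.6663 -2.514 ] [0.5524 0.4876 0.016 ]
```

View pics/both2.png

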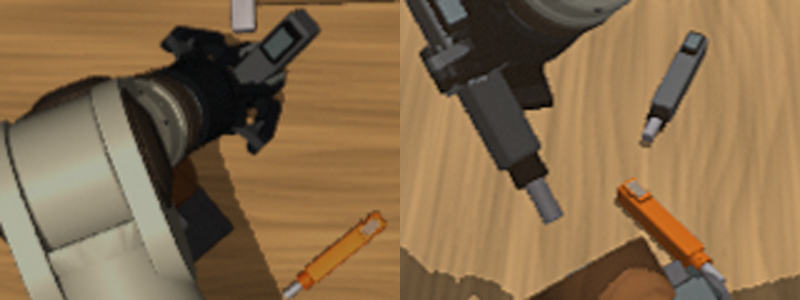

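The side view shows the free nose tip at about px (359,275), with the block below it. The wand sits squarely in the fingers. I'll check the prediction against this.

```bash
python3 - <<'E'
from t import *
o=readout.get_obs();Rm=R.from_euler('xyz',o['tcp_rot'],degrees=True).as_matrix()
tip=o['ee_pos']+Rm@[.125,0,-.0163]; org=o['ee_pos']+Rm@[0,0,-.0163]; col=o['ee_pos']+Rm@[.093,0,-.0163]
p,d,i=cam("side");E=np.linalg.inv(i["extrinsics"])
for q in(tip,col,org):
    c=E@np.r_[q,1];print(q,c[:2]/c[2]*f(i)+[i["cx"],i["cy"]])
print("tip in label frame: gap",(tip-C)@n,"y",(tip-C)@wy,"x",(tip-C)@wz)
q=p[240:300,330:380].astype(int);m=(np.ptp(q,axis=2)<30)&(q.mean(2)>95)
k,lab,st,ce=cv2.connectedComponentsWithStats(m.astype(np.uint8));j=1+np.argmax(st[1:,4]);v,u=np.nonzero(lab==j);print("nose px",st[j],u.mean()+330,v.mean()+240,"end",u[v>v.max()-3].mean()+330,v.max()+240)
P=cloud(d,i)[240:300,330:380][lab==j];print(P.mean(0),"expected mid",(tip+col)/2+.008*wz)
E
```

```text
[0.4938 0.1611 0.1848] [360.6416 276.1672]
[0.5115 0.1412 0.2025] [352.1059 260.9109]
[0.5629 0.0831 0.2538] [327.626  217.1567]
tip in label frame: gap 0.04050312908278818 y 0.0009186100628430192 x -0.0001734715604317684
nose px [23 22 10 16 50] 357.24 269.18 end 360.42857142857144 277
[0.5008 0.1566 0.1978] expected mid [0.4997 0.1544 0.2003]
```

```bash
python3 -m jog '[{"rotation":[0,0,0],"translation":[-5.5,6.2,-5.5],"grip":20},{"rotation":[0,0,0],"translation":[-11.1,12.4,-11.1],"grip":20},{"rotation":[0,0,0],"translation":[-15.5,17.4,-15.5],"grip":20},{"rotation":[0,0,0],"translation":[-18.3,20.5,-18.3],"grip":20},{"rotation":[0,0,0],"translation":[-18.3,20.5,-18.3],"grip":20},{"rotation":[0,0,0],"translation":[-18.3,20.5,-18.3],"grip":20}]'
cat > c.py <<'E'
from t import *
o=readout.get_obs();Rm=R.from_euler('xyz',o['tcp_rot'],degrees=True).as_matrix()
tip=o['ee_pos']+Rm@[.125,0,-.0163];F=o['wrist_force']-np.array([-.04,.5,-2.8])
print(o['time'],"gap mm",1e3*(tip-C)@n,"y",1e3*(tip-C)@wy,"x",1e3*(tip-C)@wz,"F.n",F@n,F,o['grasp_force'])
E
python3 c.py
```

```text
time: 7.6
ee_pos: [0.5506, 0.098, 0.2221]
tcp_rot: [180.0, 33.6, 131.7]
wrist_force: [-0.3, -0.8, -1.8]
opening: 0.0292
grasp_force: 60.2
7.6 gap mm 6.874273139446162 y 0.42086629264747266 x 0.3328499292946492 F.n 1.2075789581640024 [-0.259  -1.2641  1.0195] 60.23066997528076
```

```bash
python3 -m jog '[{"rotation":[0,0,0],"translation":[-1.1,1.2,-1.1],"grip":20},{"rotation":[0,0,0],"translation":[-1.7,1.9,-1.7],"grip":20},{"rotation":[0,0,0],"translation":[-1.7,1.9,-1.7],"grip":20}]'; python3 c.py
python3 -m jog '[{"rotation":[0,0,0],"translation":[-1.1,1.2,-1.1],"grip":20},{"rotation":[0,0,0],"translation":[-1.7,1.9,-1.7],"grip":20},{"rotation":[0,0,0],"translation":[-1.7,1.9,-1.7],"grip":20}]'; python3 c.py
python3 -m jog '[{"rotation":[0,0,0],"translation":[-1.1,1.2,-1.1],"grip":20},{"rotation":[0,0,0],"translation":[-1.1,1.2,-1.1],"grip":20},{"rotation":[0,0,0],"translation":[-1.1,1.2,-1.1],"grip":20}]'; python3 c.py
```

```text
time: 7.9
ee_pos: [0.5489, 0.0997, 0.2203]
tcp_rot: [-180.0, 33.5, 131.6]
wrist_force: [-0.1, -0.4, -1.8]
opening: 0.029
grasp_force: 60.2
7.9 gap mm 3.890116850863102 y 0.5545717574481857 x 0.141493670231555 F.n 1.1246364464975724 [-0.0384 -0.9334  1.0209] 60.23099184036255
time: 8.2
ee_pos: [0.5471, 0.1016, 0.2185]
tcp_rot: [-180.0, 33.5, 131.6]
wrist_force: [0.2, -0.2, -2.5]
opening: 0.0288
grasp_force: 60.2
8.2 gap mm 0.7095048789928102 y 0.5579830016922381 x 0.14167379613554976 F.n 0.6992253060798643 [ 0.1957 -0.6793  0.3039] 60.23073077201843
time: 8.5
ee_pos: [0.5462, 0.1027, 0.2177]
tcp_rot: [180.0, 33.6, 131.6]
wrist_force: [1.6, -1.6, -1.8]
opening: 0.0294
grasp_force: 60.2
8.5 gap mm -0.9262433325379679 y 0.5199360897983002 x 0.18796968838469502 F.n 2.814927624165474 [ 1.6625 -2.1266  1.032 ] 60.1920747756958
```

```bash
python3 -m jog '[{"rotation":[0,0,0],"translation":[-0.6,0.6,-0.6],"grip":20},{"rotation":[0,0,0],"translation":[-1.1,1.2,-1.1],"grip":20},{"rotation":[0,0,0],"translation":[-1.1,1.2,-1.1],"grip":20},{"rotation":[0,0,0],"translation":[-1.1,1.2,-1.1],"grip":20}]'; python3 c.py
python3 -m jog '[{"rotation":[0,0,0],"translation":[-0.6,0.6,-0.6],"grip":20},{"rotation":[0,0,0],"translation":[-1.4,1.6,-1.4],"grip":20},{"rotation":[0,0,0],"translation":[-1.4,1.6,-1.4],"grip":20},{"rotation":[0,0,0],"translation":[-1.4,1.6,-1.4],"grip":20}]'; python3 c.py
```

```text
time: 8.9
ee_pos: [0.5451, 0.104, 0.2165]
tcp_rot: [180.0, 33.6, 131.6]
wrist_force: [2.2, -1.7, -0.7]
opening: 0.0289
grasp_force: 60.2
8.9 gap mm -2.979923554568401 y 0.5341125000090179 x 0.15450519269339336 F.n 3.7853053423032703 [ 2.2376 -2.2271  2.0973] 60.19854784011841
time: 9.3
ee_pos: [0.5437, 0.1056, 0.2151]
tcp_rot: [180.0, 33.6, 131.6]
wrist_force: [2.4, -3.5, 0.5]
opening: 0.0297
grasp_force: 60.2
9.3 gap mm -5.53070939315582 y 0.5291974522778604 x 0.1893852259952591 F.n 5.626594575707661 [ 2.4409 -3.9744  3.2561] 60.20447015762329
```

```bash
python3 -m jog '[{"rotation":[0,0,0],"translation":[0,0,0],"grip":20},{"rotation":[0,0,0],"translation":[0,0,0],"grip":20},{"rotation":[0,0,0],"translation":[0,0,0],"grip":20},{"rotation":[0,0,0],"translation":[0,0,0],"grip":20},{"rotation":[0,0,0],"translation":[0,0,0],"grip":20},{"rotation":[0,0,0],"translation":[0,0,0],"grip":20},{"rotation":[0,0,0],"translation":[0,0,0],"grip":20},{"rotation":[0,0,0],"translation":[0,0,0],"grip":20},{"rotation":[0,0,0],"translation":[0,0,0],"grip":20},{"rotation":[0,0,0],"translation":[0,0,0],"grip":20},{"rotation":[0,0,0],"translation":[0,0,0],"grip":20},{"rotation":[0,0,0],"translation":[0,0,0],"grip":20}]'; python3 - <<'E'
exec(open('c.py').read())
for n_,(a,b,c,d) in {"side":(330,240,394,288),"top":(190,220,310,310)}.items():
    p,_,_=cam(n_); p=p[b:d,a:c]; save(n_+"3",cv2.resize(p,(400,300),interpolation=cv2.INTER_CUBIC))
a=cv2.imread("pics/top3.png");b=cv2.imread("pics/side3.png");cv2.imwrite("pics/both3.png",np.hstack([a,b]))
E
python3 -m jog '[{"rotation":[0,0,0],"translation":[0,0,0],"grip":20},{"rotation":[0,0,0],"translation":[0,0,0],"grip":20},{"rotation":[0,0,0],"translation":[0,0,0],"grip":20},{"rotation":[0,0,0],"translation":[0,0,0],"grip":20},{"rotation":[0,0,0],"translation":[0,0,0],"grip":20},{"rotation":[0,0,0],"translation":[0,0,0],"grip":20},{"rotation":[0,0,0],"translation":[0,0,0],"grip":20},{"rotation":[0,0,0],"translation":[0,0,0],"grip":20},{"rotation":[0,0,0],"translation":[0,0,0],"grip":20},{"rotation":[0,0,0],"translation":[0,0,0],"grip":20}]'; python3 c.py
```

```text
time: 10.5
ee_pos: [0.5436, 0.1056, 0.215]
tcp_rot: [180.0, 33.5, 131.6]
wrist_force: [3.6, -1.7, 0.8]
opening: 0.0293
grasp_force: 60.2
10.5 gap mm -5.651238632744481 y 0.5407655447775999 x 0.16352304335814294 F.n 5.410732766731366 [ 3.6343 -2.2263  3.6383] 60.2046400308609
time: 11.6
ee_pos: [0.5436, 0.1056, 0.215]
tcp_rot: [-180.0, 33.5, 131.6]
wrist_force: [2.1, -1.7, -0.4]
opening: 0.0287
grasp_force: 60.2
11.6 gap mm -5.651922303993272 y 0.5782356056989282 x 0.12576778461877458 F.n 3.862355239768248 [ 2.1146 -2.2024  2.3873] 60.19997477531433
```

View pics/both3.png

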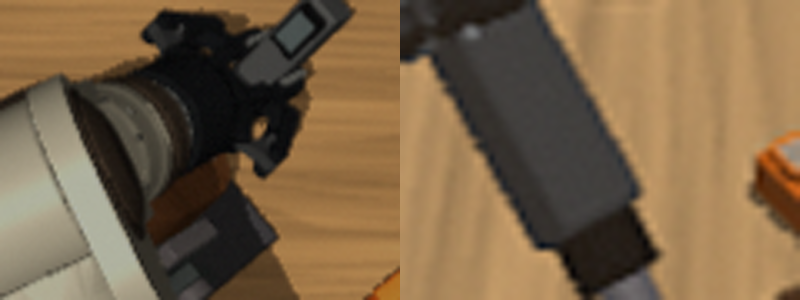

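The nose is on the block and the force is steady at about 4 N. For margin I'll press 1.2 mm deeper and hold again.

```bash
python3 -m jog '[{"rotation":[0,0,0],"translation":[-0.7,0.7,-0.7],"grip":20},{"rotation":[0,0,0],"translation":[-0.7,0.7,-0.7],"grip":20},{"rotation":[0,0,0],"translation":[-0.7,0.7,-0.7],"grip":20},{"rotation":[0,0,0],"translation":[-0.7,0.7,-0.7],"grip":20},{"rotation":[0,0,0],"translation":[-0.7,0.7,-0.7],"grip":20},{"rotation":[0,0,0],"translation":[-0.7,0.7,-0.7],"grip":20},{"rotation":[0,0,0],"translation":[-0.7,0.7,-0.7],"grip":20},{"rotation":[0,0,0],"translation":[-0.7,0.7,-0.7],"grip":20},{"rotation":[0,0,0],"translation":[-0.7,0.7,-0.7],"grip":20},{"rotation":[0,0,0],"translation":[-0.7,0.7,-0.7],"grip":20}]'; python3 c.py
python3 -m jog '[{"rotation":[0,0,0],"translation":[0,0,0],"grip":20},{"rotation":[0,0,0],"translation":[0,0,0],"grip":20},{"rotation":[0,0,0],"translation":[0,0,0],"grip":20},{"rotation":[0,0,0],"translation":[0,0,0],"grip":20},{"rotation":[0,0,0],"translation":[0,0,0],"grip":20},{"rotation":[0,0,0],"translation":[0,0,0],"grip":20},{"rotation":[0,0,0],"translation":[0,0,0],"grip":20}]'; python3 c.py
python3 -m jog '[{"rotation":[0,0,0],"translation":[0,0,0],"grip":20},{"rotation":[0,0,0],"translation":[0,0,0],"grip":20},{"rotation":[0,0,0],"translation":[0,0,0],"grip":20},{"rotation":[0,0,0],"translation":[0,0,0],"grip":20},{"rotation":[0,0,0],"translation":[0,0,0],"grip":20},{"rotation":[0,0,0],"translation":[0,0,0],"grip":20}]'; python3 c.py
```

```text
time: 12.6
ee_pos: [0.5429, 0.1063, 0.2143]
tcp_rot: [-180.0, 33.5, 131.6]
wrist_force: [3.5, -2.7, 0.9]
opening: 0.0292
grasp_force: 60.2
12.6 gap mm -6.843194983732298 y 0.6256389687381363 x 0.10508604033213231 F.n 6.021086160684806 [ 3.562  -3.1985  3.7202] 60.21187663078308
time: 13.3
ee_pos: [0.5429, 0.1063, 0.2143]
tcp_rot: [-180.0, 33.5, 131.6]
wrist_force: [3.8, -2.8, 1.7]
opening: 0.0288
grasp_force: 60.2
13.3 gap mm -6.845650800798449 y 0.6074729933478298 x 0.13411279849999946 F.n 6.72182801355361 [ 3.8535 -3.3426  4.5327] 60.21478235721588
time: 13.9
ee_pos: [0.5429, 0.1063, 0.2143]
tcp_rot: [-180.0, 33.5, 131.6]
wrist_force: [4.4, -3.2, 1.0]
opening: 0.0293
grasp_force: 60.2
13.9 gap mm -6.860304272237782 y 0.628238116329761 x 0.12491284086681897 F.n 6.825844753876051 [ 4.3945 -3.6718  3.8094] 60.21605730056763
```

Pressed about 7 mm in at about 5.5 N and held. Next I'll retreat and retrace the path to above the cradle.

```bash
python3 -m jog '[{"rotation":[0,0,0],"translation":[5,-5.6,5],"grip":20},{"rotation":[0,0,0],"translation":[15,-16.8,15],"grip":20},{"rotation":[0,0,0],"translation":[26,-29,26],"grip":20},{"rotation":[0,0,0],"translation":[26,-60,26],"grip":20},{"rotation":[5.3,3.2,-4.5],"translation":[25,-105,26],"grip":20},{"rotation":[11.3,6.6,-9.1],"translation":[24,-150,26],"grip":20},{"rotation":[17.3,10,-13.7],"translation":[23,-195,26],"grip":20},{"rotation":[23.3,13.4,-18.3],"translation":[22,-240,0],"grip":20},{"rotation":[29.3,16.8,-22.9],"translation":[21,-285,-30],"grip":20},{"rotation":[29.3,16.8,-22.9],"translation":[21,-320,-55],"grip":20},{"rotation":[29.3,16.8,-22.9],"translation":[21,-334.5,-55],"grip":20},{"rotation":[29.3,16.8,-22.9],"translation":[21,-334.5,-55],"grip":20},{"rotation":[29.3,16.8,-22.9],"translation":[21,-334.5,-55],"grip":20},{"rotation":[29.3,16.8,-22.9],"translation":[21,-334.5,-55],"grip":20},{"rotation":[29.3,16.8,-22.9],"translation":[21,-334.5,-55],"grip":20}]'
python3 - <<'E'
from t import *
o=readout.get_obs();print(o['q'],o['ee_pos'],o['tcp_rot'],o['torque'])
Rm=R.from_euler('xyz',o['tcp_rot'],degrees=True).as_matrix()
tip=o['ee_pos']+Rm@[.125,0,-.0163]; col=o['ee_pos']+Rm@[.093,0,-.0163]
for n_,(a,b,c,d) in {"side":(290,90,420,250),"top":(340,200,460,290)}.items():
    p,dd,i=cam(n_);E=np.linalg.inv(i["extrinsics"])
    for q in(tip,col):
        c_=E@np.r_[q,1];print(n_,c_[:2]/c_[2]*f(i)+[i["cx"],i["cy"]])
    p=p[b:d,a:c]; save(n_+"4",cv2.resize(p,(400,300 if n_=="top" else 492),interpolation=cv2.INTER_CUBIC))
a=cv2.imread("pics/top4.png");b=cv2.imread("pics/side4.png");a=cv2.copyMakeBorder(a,0,192,0,0,0);cv2.imwrite("pics/both4.png",np.hstack([a,b]))
E
```

```text
time: 15.4
ee_pos: [0.5644, -0.2268, 0.1606]
tcp_rot: [179.9, 0.1, 108.2]
wrist_force: [-0.1, 0.3, -2.2]
opening: 0.0292
grasp_force: 60.2
[-21.9032  12.062   10.1801  88.0146   0.0142  49.9298] [ 0.5644 -0.2268  0.1606] [179.9116   0.0557 108.167 ] [-0.0299 -0.0083 -0.0619]
side [354.7253 186.7789]
side [351.28   177.8779]
top [361.4386 248.4298]
top [373.9278 244.6658]
```

View pics/both4.png

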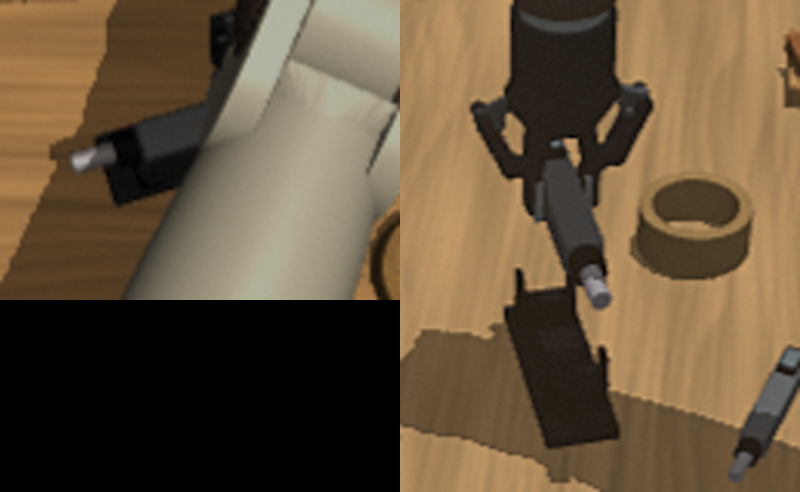

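The side view shows the nose at about px (355,187), as predicted, so the wand has not slipped. The empty cradle is right below it. Next I'll lower the wand slowly.

```bash
python3 -m jog '[{"rotation":[0,0,0],"translation":[0,0,-20],"grip":20},{"rotation":[0,0,0],"translation":[0,0,-40],"grip":20},{"rotation":[0,0,0],"translation":[0,0,-60],"grip":20},{"rotation":[0,0,0],"translation":[0,0,-75],"grip":20},{"rotation":[0,0,0],"translation":[0,0,-80],"grip":20},{"rotation":[0,0,0],"translation":[0,0,-80],"grip":20},{"rotation":[0,0,0],"translation":[0,0,-80],"grip":20}]'
python3 -m jog '[{"rotation":[0,0,0],"translation":[0,0,-10],"grip":20},{"rotation":[0,0,0],"translation":[0,0,-20],"grip":20},{"rotation":[0,0,0],"translation":[0,0,-28],"grip":20},{"rotation":[0,0,0],"translation":[0,0,-34],"grip":20},{"rotation":[0,0,0],"translation":[0,0,-38],"grip":20},{"rotation":[0,0,0],"translation":[0,0,-39],"grip":20},{"rotation":[0,0,0],"translation":[0,0,-39],"grip":20},{"rotation":[0,0,0],"translation":[0,0,-39],"grip":20}]'
```

```text
time: 16.2
ee_pos: [0.5643, -0.2283, 0.0803]
tcp_rot: [179.9, 0.1, 108.1]
wrist_force: [-0.1, -0.0, -2.3]
opening: 0.0293
grasp_force: 60.4
time: 17.0
ee_pos: [0.5641, -0.2283, 0.0406]
tcp_rot: [180.0, 0.0, 108.0]
wrist_force: [0.4, -0.2, -2.1]
opening: 0.029
grasp_force: 60.5
```

```bash
python3 -m jog '[{"rotation":[0,0,0],"translation":[0,0,-1],"grip":20},{"rotation":[0,0,0],"translation":[0,0,-1],"grip":20},{"rotation":[0,0,0],"translation":[0,0,-1],"grip":20},{"rotation":[0,0,0],"translation":[0,0,-1],"grip":33},{"rotation":[0,0,0],"translation":[0,0,-1],"grip":40},{"rotation":[0,0,0],"translation":[0,0,-1],"grip":60},{"rotation":[0,0,0],"translation":[0,0,-1],"grip":85},{"rotation":[0,0,0],"translation":[0,0,-1],"grip":85},{"rotation":[0,0,0],"translation":[0,0,-1],"grip":85},{"rotation":[0,0,0],"translation":[0,0,-1],"grip":85},{"rotation":[0,0,0],"translation":[0,0,-1],"grip":85},{"rotation":[0,0,0],"translation":[0,0,-1],"grip":85}]'
```

```text
time: 18.2
ee_pos: [0.5639, -0.2282, 0.0393]
tcp_rot: [-180.0, 0.0, 108.0]
wrist_force: [-0.1, -0.7, -0.2]
opening: 0.0851
grasp_force: 0.0
```

Released. I'll go up and then swing aside for a look.

```bash
python3 -m jog '[{"rotation":[0,0,0],"translation":[0,0,20],"grip":85},{"rotation":[0,0,0],"translation":[0,0,50],"grip":85},{"rotation":[0,0,0],"translation":[0,0,90],"grip":85},{"rotation":[0,0,0],"translation":[0,0,135],"grip":85},{"rotation":[0,0,0],"translation":[-50,-30,160],"grip":85},{"rotation":[0,0,0],"translation":[-90,-60,180],"grip":85},{"rotation":[0,0,0],"translation":[-130,-90,190],"grip":85},{"rotation":[0,0,0],"translation":[-170,-120,190],"grip":85},{"rotation":[0,0,0],"translation":[-210,-150,190],"grip":85},{"rotation":[0,0,0],"translation":[-250,-180,190],"grip":85},{"rotation":[0,0,0],"translation":[-280,-210,190],"grip":85},{"rotation":[0,0,0],"translation":[-310,-240,190],"grip":85},{"rotation":[0,0,0],"translation":[-310,-240,190],"grip":85},{"rotation":[0,0,0],"translation":[-310,-240,190],"grip":85},{"rotation":[0,0,0],"translation":[-310,-240,190],"grip":85}]'
python3 - <<'E'
from h import *
for n in("top","side"):
    p,d,i=cam(n);np.savez(n+"0n",p=p,d=d);old=np.load(n+"0.npz")["p"]
    a,b,c,d_=(340,200,460,290) if n=="top" else (290,130,400,250)
    save(n+"5",np.hstack([cv2.resize(x[b:d_,a:c],(400,300 if n=="top" else 280)) for x in(old,p)]))
    df=np.abs(p.astype(int)-old).max(2)>40;k,l,st,ce=cv2.connectedComponentsWithStats(df.astype(np.uint8));print(n,[s.tolist() for s in st[1:] if s[4]>15])
cv2.imwrite("pics/both5.png",np.vstack([cv2.imread("pics/top5.png"),cv2.imread("pics/side5.png")]))
E
sed 's/0.npz/0n.npz/' m.py > m2.py; python3 m2.py
```

```text
time: 19.7
ee_pos: [0.2545, -0.4677, 0.2293]
tcp_rot: [180.0, -0.0, 108.1]
wrist_force: [-0.2, 0.2, -0.3]
opening: 0.0848
grasp_force: 0.0
top [[293, 296, 207, 87, 3343], [292, 316, 348, 164, 23480], [260, 341, 29, 39, 355], [305, 382, 6, 4, 18], [284, 385, 21, 15, 85], [236, 387, 89, 93, 2437], [577, 429, 22, 9, 66], [363, 471, 17, 7, 74]]
side [[472, 0, 58, 15, 545], [565, 0, 75, 16, 425], [588, 12, 45, 87, 1509], [500, 16, 24, 27, 266], [490, 20, 11, 5, 30], [469, 26, 5, 13, 29], [468, 28, 14, 17, 71], [512, 46, 10, 3, 18], [449, 49, 6, 20, 66], [498, 48, 3, 10, 16], [512, 49, 4, 9, 19], [420, 52, 220, 220, 5576], [491, 55, 11, 26, 70], [507, 58, 13, 24, 73], [455, 80, 7, 6, 21], [404, 154, 100, 155, 2501], [620, 220, 14, 10, 49], [530, 232, 79, 73, 1468], [608, 240, 19, 23, 82], [581, 292, 10, 4, 25], [634, 304, 6, 7, 22], [457, 311, 56, 35, 466], [570, 320, 23, 12, 84], [519, 332, 53, 20, 355]]
bench z 0.00016187698319769517 0.00016594446347134584
top z hist (array([ 21,   6,   8,  14,  16,  11,  21,  40,  89, 251, 289, 137,  53,
         6,   0]), array([0.02 , 0.025, 0.03 , 0.
[... 259 characters left out ...]
64062, -204.26019287109375), (47.78125762939453, 198.13064575195312), 18.50041961669922)
 display 175 [ 0.5698 -0.2474  0.0791] [ 0.6012 -0.1402  0.0884]
side z hist (array([ 34,  42,  34,  32,  50,  50,  55,  71, 123, 236, 264,  79,  28,
         0,   0]), array([0.02 , 0.025, 0.03 , 0.035, 0.04 , 0.045, 0.05 , 0.055, 0.06 ,
       0.065, 0.07 , 0.075, 0.08 , 0.085, 0.09 , 0.095]))
 handle top 460 [ 0.5563 -0.2031  0.0703] [-0.3263  0.9452 -0.0085] z med 0.07028770023131431 extent 0.20000304686461162 0.04999200591483506
 rect ((554.3367309570312, -201.48956298828125), (48.37437438964844, 199.7698516845703), 17.489500045776367)
 display 102 [ 0.5746 -0.262   0.0786] [ 0.5916 -0.1497  0.0826]
```

View pics/both5.png

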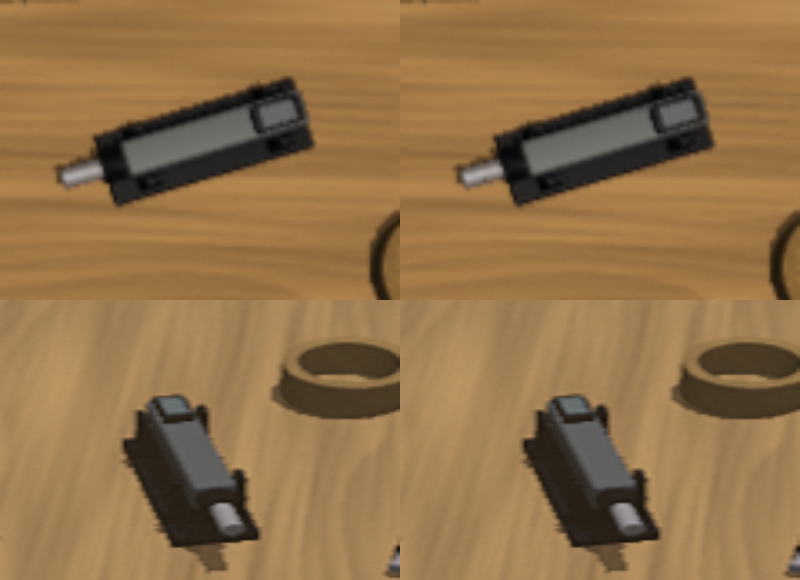

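The before (left) and after (right) views match. The wand lies in its cradle with its nose at (75,175) in both top views, display up, and nothing else has moved. Handing in.

```bash
python3 -c "
from workcell import bot; print(bot.job_done())"
```

```text
the job is handed in; nothing more can be done
None
```

I pressed the scanner's nose squarely onto the label, about 7 mm in by force and position readings, and held it there for over two seconds. It is back in its cradle as it lay, the other objects look unmoved in the before and after pictures, and I handed the job in at about 20 s; no verdict was returned.

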